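Put the tray scraper back in the slanted tool rack

TASK

Put the scraper lying on the bench away: slide its blade into the empty slot of the slanted tool rack, fully home until the handle's shoulder meets the block, and let go. Leave the two tools already in the rack, and everything else on the bench, where they are.

Things in the scene. Friction and masses are not known exactly. Their poses are not given: they have to be found in the camera images.
- scraper: tray scraper to put away, about 0.15 kg, lying flat: steel blade 85 mm long, 64 wide, 3 thick; black straight handle 100 mm long, 28 wide, 22 thick. Origin: on the underside, mid-width, at the shoulder where handle and blade meet. x along the blade to its tip (handle to -x), y across, z out of its upper face. Undersides are flush at z = 0: handle z 0 to 22 mm, blade z 0 to 3
- scraper_tip (a point): middle of the blade's far edge, 85 mm from the shoulder, half the blade's thickness above its underside; axes as the scraper's. The centre of mass lies in the handle, about 8 mm behind the shoulder
- rack: slanted tool rack, fixed: steel foot plate 145 x 325 x 5 mm carrying three equal white plastic blocks side by side along its y, 105 mm apart, in any order (A, B, C). Each is 100 mm wide, about 120 high, with one slot. Origin: centre of the plate's underside. x level: the side the mouths face, away from the robot (turned up to 0.25 rad); y level, along the slots' width; z up
- mouth_a (a point): middle of the mouth of block A's slot, 96 mm above the bench; axes as the rack's. The slot rises out of the block at 42 degrees from level towards +x: a tool goes in pointing down and back to the robot, 42 degrees below level. Slot 74 mm wide, 9 high, 95 deep, upper and lower lips bevelled (10 deep, 4 high); its lower wall is 3 mm below this point, its upper wall 6 above (square to the slot)
- seat_a (a point): point in block A's slot, 85 mm down the slot from its mouth point: where the scraper's tip lies when home, its shoulder then resting on the flat mouth face just above the slot. The block is 22 mm thick above the slot, and its mouth face is square to the slot. Axes as the rack's
- mouth_b (a point): middle of the mouth of block B's slot, 96 mm above the bench; axes as the rack's. The slot rises out of the block at 42 degrees from level towards +x: a tool goes in pointing down and back to the robot, 42 degrees below level. Slot 74 mm wide, 9 high, 95 deep, upper and lower lips bevelled (10 deep, 4 high); its lower wall is 3 mm below this point, its upper wall 6 above (square to the slot)
- seat_b (a point): point in block B's slot, 85 mm down the slot from its mouth point: where the scraper's tip lies when home, its shoulder then resting on the flat mouth face just above the slot. The block is 22 mm thick above the slot, and its mouth face is square to the slot. Axes as the rack's
- mouth_c (a point): middle of the mouth of block C's slot, 96 mm above the bench; axes as the rack's. The slot rises out of the block at 42 degrees from level towards +x: a tool goes in pointing down and back to the robot, 42 degrees below level. Slot 74 mm wide, 9 high, 95 deep, upper and lower lips bevelled (10 deep, 4 high); its lower wall is 3 mm below this point, its upper wall 6 above (square to the slot)
- seat_c (a point): point in block C's slot, 85 mm down the slot from its mouth point: where the scraper's tip lies when home, its shoulder then resting on the flat mouth face just above the slot. The block is 22 mm thick above the slot, and its mouth face is square to the slot. Axes as the rack's
- palette: palette knife with a round wooden handle (24 mm thick, 104 mm long), racked in one of the three slots. Origin at the lower wall of that slot's mouth (3 mm below its mouth point), axes as the block's
- turner: turner with a 20 mm wide steel neck and black handle (26 mm wide, 120 mm long together), racked in another of the slots. Origin at the lower wall of that slot's mouth, axes as the block's. The slot with neither of these is the empty one
- bowl: steel mixing bowl, 170 mm across, 75 mm high; bystander. Origin under its centre
- ring: steel pastry ring, 90 mm across, 45 mm high; bystander. Origin under its centre
- brush: wooden pastry brush, 210 mm long, lying on the bench; bystander. x along it to the bristles
- shaker: aluminium sugar shaker, 70 mm across, 130 mm high; bystander. Origin under its centre
- spray: clear spray bottle, 66 mm across, 200 mm high; bystander. Origin under its centre
Things that resemble listed ones, but are neither listed nor needed, are in the scene too. There is more than one size of the scraper; the job needs the largest.

How it is judged:
By the outcome, as a careful person would: the job done as asked, in the order asked, and still so for the second after the job is handed in, with the robot touching nothing.
It also fails if it takes over 51 s, if anything falls off the work surface, if the arm or the gripper's body presses on something with over 40 N, if the wrist force passes 120 N, or if a joint passes its speed limit or range.

ROBOT

A 6-joint arm with a two-finger parallel gripper is mounted at the origin on the work surface. World frame = base frame: x ahead of the robot, y to its left, z up, the work surface at z = 0. Lengths are in m, angles in rad, forces in N, time in s.
With the tool pointing down it reaches from about 0.425 to 0.95 m from the base axis. Payload 3.5 kg.
Tool frame: the origin (TCP) lies between the finger pads; the fingertips stand 19 mm ahead of it and the grasp point (between the pads) is the TCP; z points along the fingers, y is the line along which they close (so a half turn about z gives the same grasp; the last joint's range is limited). The gripper opens to 85 mm and grips with 20 to 120 N. Pads are 22 mm wide; open, the fingers measure 114 mm over their backs; the gripper's body (76 mm by 85 mm) begins 54 mm behind the grasp point. The pads swing forward as they close: fully open they stand 13 mm farther back than shut.
Start: joints at [-1.401, 0.286, 1.577, -0, 1.279, -0.15], TCP at [0.212, -0.641, 0.25] pointing down, gripper open.
Joint ranges: [-2.77, 2.77], [-0.9, 2.22], [0.21, 2.48], [-1.53, 4.67], [0.24, 2.81], [-2.84, 2.84]. Speed limits (rad/s): [2.79, 2.79, 3.14, 3.14, 3.14, 3.14].

INTERFACE

Orientations are given as a unit quaternion [x, y, z, w].
In Python, from plant import monitor, eyes, ctrl gives the robot as it stands.
- The arm moves only by the shell command python3 -m handwheel 'ROWS' [FORCE]. ROWS is JSON, a list of rows, each a list of 7 numbers: the shift along the tool's x, y, z in units of 40 cm (1.0 is 40 cm), then the turn, a rotation vector about the tool's x, y, z in units of pi rad (1.0 is pi rad), then the opening, from -1 (shut) to 1 (fully open). A call has 1 to 12 rows; each row is the pose to reach, as a shift and turn from the pose commanded when the call began, along the tool's axes at that moment, turning the shorter way round; what a row does not reach only later rows make up. A row lasts 1/8 s, in which the tool goes at most 62.5 mm and 10.7 degrees, less where a joint would pass 70% of its speed; a pose out of reach is approached as far as the arm can. A call with a number of a shift or a turn outside -1 to 1 is refused whole. A call with a gripper value outside its range is refused whole. The fingers move at their own pace and stop on an object; FORCE is the grip in N (left out, the last holds). Time passes only in rows, so rows that repeat a pose let the fingers close. It gives the time, the measured TCP pose, the force, the opening and the grip force at its end, in the units of the state.
- monitor.get_state(): the state, without advancing time (a new reading comes with each control period).
- eyes.read_camera(name): name is "side" or "top"; returns the picture (480x640x3 uint8, red, green, blue); there is no depth.
- eyes.camera_params(name): a dict with "K" (3x3 intrinsics, pixels), "R" (3x3) and "t" (3): a world point X has camera coordinates R X + t. Camera axes: x right, y down, z forward; pixel columns grow to the right and rows downward; lengths in m; the calibration is good to about 2 mm. A picture is of the moment at which its call begins. camera_params takes no time and is no camera call.
- ctrl.sign_off(): hands the job in; it is judged then, once.
The state is a dict: "time": time; "qpos": joint angles; "dq": joint speeds; "joint_efforts": joint torques, N m; "eef_pos": TCP position; "tcp_rot": TCP orientation; "contact_force": force on the tool from outside, world axes, zero at the start; "wrist_torque": the same for the moment, N m; "opening": opening from 0.0 (shut) to 1.0 (fully open); "finger_force": force on a finger pad.
Only numpy, scipy, OpenCV 4.12 (cv2) and the standard library are available. Lean on these libraries where they do the work, as an engineer would, in place of code of your own. Each camera call takes 0.05 s, during which the arm holds its last target. There are 200 camera calls.

## Working session

There is one attempt and no reset: what is moved stays moved. The work goes in short steps, Python scripts to look and compute and a shell command to move; the robot and the scene stay as the last step left them, time stands still between calls to the robot, and variables do not carry over. Pictures are saved under pics/ and viewed, at most 10 in all, crops included, and the job is handed in when it is done.

```bash
ls; mkdir -p pics
python3 - <<'E'
from plant import monitor, eyes, ctrl
import cv2
for n in("top","side"):
    cv2.imwrite(f"pics/{n}0.png",eyes.read_camera(n)[:,:,::-1]); p=eyes.camera_params(n); print(p)
print(monitor.get_state())
E
```

```text
pics
{'K': array([[466.04846149,   0.        , 326.90386867],
       [  0.        , 466.04846149, 247.64415636],
       [  0.        ,   0.        ,   1.        ]]), 'R': array([[ 0.01387636, -0.99980158,  0.01429132],
       [-0.98409822, -0.01618685, -0.17688608],
       [ 0.17708232, -0.01160953, -0.98412757]]), 't': array([0.03480746, 0.55850887, 1.2130413 ])}
{'K': array([[502.52444009,   0.        , 301.13111899],
       [  0.        , 502.52444009, 238.37781057],
       [  0.        ,   0.        ,   1.        ]]), 'R': array([[-0.8379061 , -0.54580419, -0.00333909],
       [-0.41626802,  0.64297814, -0.64288417],
       [ 0.35303583, -0.53728661, -0.76595613]]), 't': array([0.47046168, 0.25401532, 1.25219783])}
{'time': 0.1, 'qpos': array([-1.40100619e+00,  2.87124640e-01,  1.57803444e+00,  1.72861216e-05,
        1.27861217e+00, -1.50023716e-01]), 'dq': array([-1.19668460e-03, -1.26479818e-03, -4.17775249e-03, -3.41953548e-04,
       -9.26048076e-05,  2.25838144e-04]), 'joint_efforts': array([ 3.16024953e-04, -4.07298732e+01, -2.93698597e+01, -1.55341031e-04,
        3.40330284e-03, -5.69773434e-06]), 'eef_pos': array([ 0.21213458, -0.64021305,  0.24905167]), 'tcp_rot': array([ 9.87241919e-01,  1.59223761e-01, -2.49195561e-06, -1.08932555e-03]), 'contact_force': array([-0.60398788, -0.62705235, -0.28411202]), 'wrist_torque': array([ 0.00402266,  0.00949096, -0.01302098]), 'finger_force': 0.0, 'opening': 0.9955439024413144}
```

View pics/top0.png

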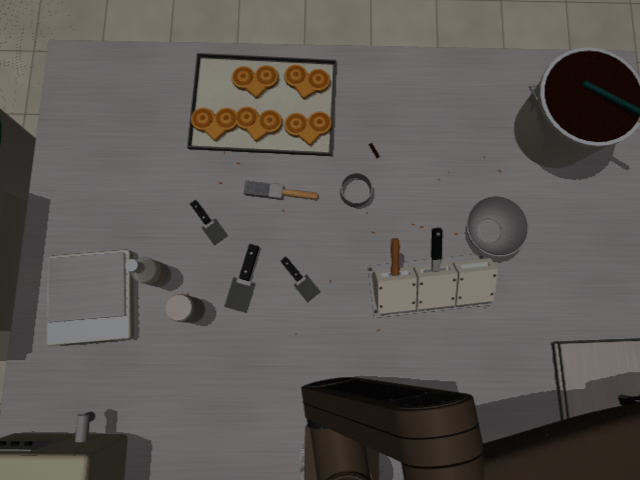

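View pics/side0.png

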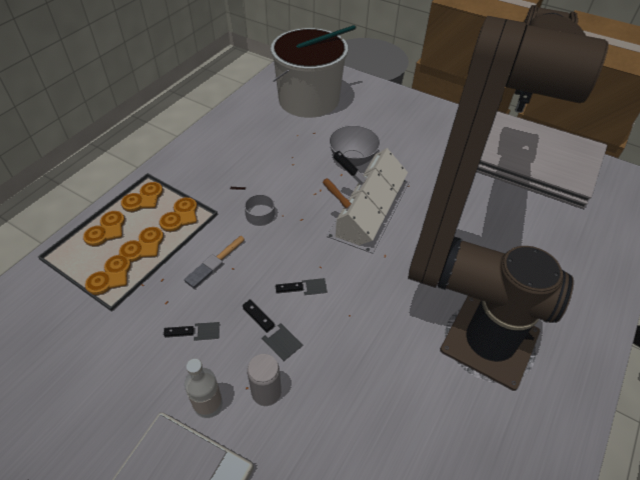

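Top view: three black-handled scrapers could be the target, at (243,278), (208,222) and (300,279). The brush at (280,190) also looks a bit similar. The one at (243,278) is the largest. The palette knife is at (396,258) and the turner at (436,250), so the empty slot is in the right-hand block at about (475,265). I'll check this in close crops.

Run:
```python
import cv2,numpy as np
t=cv2.imread("pics/top0.png");s=cv2.imread("pics/side0.png")
f=lambda im,x,y,w,h,k:cv2.resize(im[y:y+h,x:x+w],None,fx=k,fy=k,interpolation=cv2.INTER_CUBIC)
# top: scraper (5x, origin 215,235), rack (5x, origin 365,225)
a=f(t,215,235,60,85,5);b=f(t,362,225,140,100,3.5)
c=np.zeros((425,800,3),np.uint8);c[:,:300]=a;c[:350,305:795]=b
cv2.imwrite("pics/c1.png",cv2.convertScaleAbs(c,alpha=1.6))
a=f(s,235,290,75,75,5);b=f(s,320,140,95,115,4.2)
c=np.zeros((490,800,3),np.uint8);c[:375,:375]=a;c[:483,380:779]=b
cv2.imwrite("pics/c2.png",cv2.convertScaleAbs(c,alpha=1.6))
```

```text
(no output)
```

View pics/c1.png

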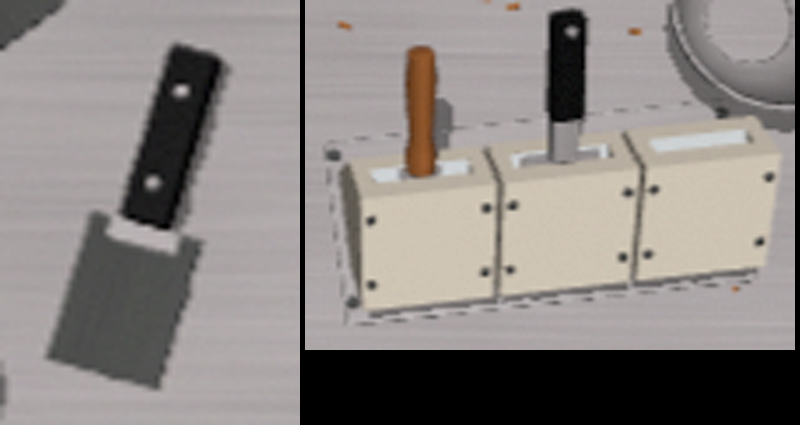

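View pics/c2.png

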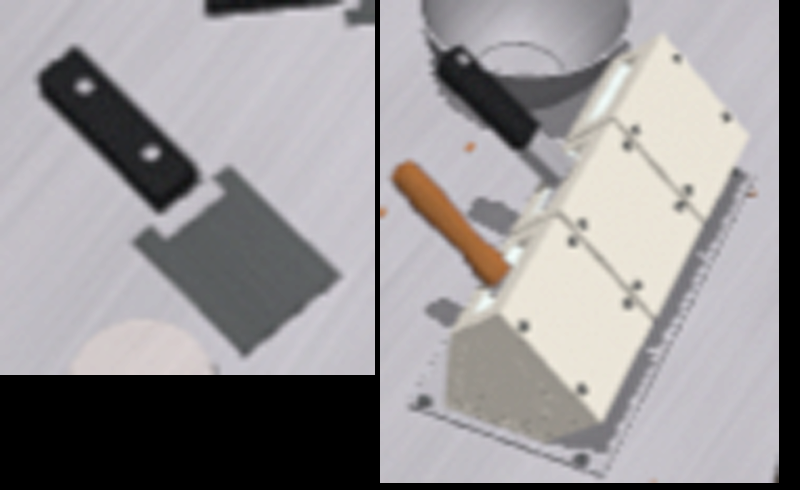

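Crops confirm it: in the top view the big scraper has blade corners at (225,306), (247,312), (233,277), (255,283) and its handle up to the right. The block on the right has an empty slot; the palette knife and turner fill the other two. Next I'll fit the poses.

```bash
cat > h.py <<'E'
import numpy as np, json
from plant import monitor, eyes
from scipy.optimize import least_squares
from scipy.spatial.transform import Rotation as R
P={n:eyes.camera_params(n) for n in("top","side")}
def proj(n,X):
    c=np.atleast_2d(X)@P[n]["R"].T+P[n]["t"]; p=c@P[n]["K"].T; return p[:,:2]/p[:,2:]
def uncrop(pts,ox,oy,k,dx=0): return (np.array(pts,float)-[dx,0]+.5)/k-.5+[ox,oy]
def fit(model,obs,x0):
    # obs: list of (cam, localpoints, pixels)
    f=lambda p:np.concatenate([(proj(n,model(p,np.array(L,float)))-px).ravel() for n,L,px in obs])
    return least_squares(f,x0,loss="soft_l1")
def planar(p,L): return L@R.from_euler("z",p[2]).as_matrix().T+[p[0],p[1],0]
S42,C42=np.sin(np.radians(42)),np.cos(np.radians(42))
U=np.array([C42,0,S42]);N=np.array([-S42,0,C42])
def rackR(yaw): return R.from_euler("z",yaw).as_matrix()
def delta(pos,Rm):
    "row shift/turn from the measured pose to target"
    s=monitor.get_state(); R0=R.from_quat(s["tcp_rot"]).as_matrix()
    d=R0.T@(np.array(pos)-s["eef_pos"])/.4; r=R.from_matrix(R0.T@Rm).as_rotvec()/np.pi
    return np.r_[d,r].round(4)
E
python3 - <<'E'
from h import *
L=np.array([[85,32,3],[85,-32,3],[0,32,3],[0,-32,3]])/1e3
# scraper x points to robot-left; y=-y-ish => image right is +y of scraper
top=uncrop([(160,388),(48,357),(200,240),(93,211)],215,235,5)
side=uncrop([(245,355),(340,275),(135,240),(228,168)],235,290,5)
def show(nm,obs,model,x0):
    for tag,o in (("both",obs),("top",[q for q in obs if q[0]=="top"]),("side",[q for q in obs if q[0]=="side"])):
        r=fit(model,o,x0); print(nm,tag,r.x.round(4),"rms px",np.sqrt(np.mean(r.fun**2)).round(2),r.fun.round(1))
    return
# try both y labelings
for sg in(1,-1):
    Ls=L*[1,sg,1]; show("scr",[("top",Ls,top),("side",Ls,side)],planar,[.5,.2,2.8])
m=lambda n,y:(np.array([0,y,96])+N*n)/1e3
y=[155,52.5,-52.5,-155]
Lt=[m(28,v) for v in y]+[m(10,-105+37),m(10,-105-37),m(-7,-105+37),m(-7,-105-37)]
top=uncrop([(357,192),(497,178),(638,160),(775,150),(653,152),(748,145),(650,137),(748,132)],362,225,3.5,305)
Lsd=[m(28,v) for v in y]
side=uncrop([(497,315),(558,212),(612,120),(662,37)],320,140,4.2,380)
show("rack",[("top",Lt,top),("side",Lsd,side)],planar,[.6,-.2,0])
show("rack-edge",[("top",Lt[:4],top[:4]),("side",Lsd,side)],planar,[.6,-.2,0])
b=proj("top",[[.6,-.4,0]]);print(b)
E
```

```text
scr both [0.4731 0.2708 2.9001] rms px 12.29 [ -0.1   0.1  -0.1   0.4   0.6  -0.2  -0.2  -0.3  20.6 -17.4 -17.6  14.9
  19.8 -16.2 -17.9  13.5]
scr top [0.4731 0.2709 2.8997] rms px 0.3 [-0.1  0.1 -0.2  0.4  0.6 -0.2 -0.2 -0.3]
scr side [0.433  0.2432 1.5836] rms px 20.43 [ -0.5   0.4 -41.1   3.6  40.3  -3.1   0.5  -0.6]
scr both [0.4739 0.2759 2.9135] rms px 11.49 [-24.   -5.9  20.9   6.  -23.5  -6.3  20.2   5.1   0.4   0.2   0.4  -0.3
  -0.6   0.6  -0.3  -0.5]
scr top [0.4726 0.2754 3.4465] rms px 17.41 [ -7.5   0.4  37.5  -0.2 -23.4   0.3  20.4  -0.5]
scr side [0.4737 0.275  2.8922] rms px 0.34 [-0.1  0.2  0.4  0.  -0.5  0.2  0.2 -0.6]
rack both [ 0.5005 -0.2343  0.1089] rms px 0.81 [-0.2  0.3 -0.2  0.6  0.3  1.9  0.7  1.  -0.3 -0.4  0.8 -1.  -1.5  0.3
 -1.6 -0.9 -0.4 -1.  -0.6 -0.1  0.1 -0.5  0.4 -0.8]
rack top [ 0.5012 -0.2348  0.1023] rms px 0.86 [-0.1 -0.4 -0.1  0.2  0.4  1.8  0.9  1.2 -0.1 -0.4  1.  -0.9 -1.2  0.2
 -1.3 -0.8]
rack side [ 0.4991 -0.2321  0.1181] rms px 0.29 [ 0.1 -0.2 -0.3  0.6  0.1  0.   0.1 -0.4]
rack-edge both [ 0.5013 -0.2336  0.1183] rms px 0.59 [-0.4  0.5 -0.4  0.4  0.   1.4  0.4  0.1 -0.3 -0.8 -0.8 -0.1 -0.4 -0.5
 -0.3 -1. ]
rack-edge top [ 0.5028 -0.2339  0.1185] rms px 0.39 [-0.3 -0.  -0.3 -0.2  0.1  0.8  0.5 -0.5]
rack-edge side [ 0.4991 -0.2321  0.1181] rms px 0.29 [ 0.1 -0.2 -0.3  0.6  0.1  0.   0.1 -0.4]
[[482.86671583 238.67639188]]
```

```bash
cat >> h.py <<'E'
SX,SY,SYAW=.4733,.2728,2.896
sx=np.array([np.cos(SYAW),np.sin(SYAW),0]);sz=np.array([0,0,1.])
def toolR(x,z): return np.c_[-x,np.cross(z,x),-z]   # scraper axes -> tool axes
GR=toolR(sx,sz);GP=lambda z:np.array([SX,SY,z])-.040*sx
E
python3 - <<'E'
from h import *
for z in(.25,.12,.022): print(z,GP(z).round(3),delta(GP(z),GR))
E
```

```text
0.25 [0.512 0.263 0.25 ] [ 1.4218e+00 -1.9080e+00  2.2000e-03 -7.0000e-04  1.0000e-04  1.8000e-01]
0.12 [0.512 0.263 0.12 ] [ 1.4217e+00 -1.9073e+00  3.2720e-01 -7.0000e-04  1.0000e-04  1.8000e-01]
0.022 [0.512 0.263 0.022] [ 1.4216e+00 -1.9067e+00  5.7220e-01 -7.0000e-04  1.0000e-04  1.8000e-01]
```

```bash
python3 -m handwheel '[[0.45,-0.4,-0.12,0,0,0.1,1],[0.45,-0.4,-0.12,0,0,0.1,1],[0.45,-0.4,-0.12,0,0,0.1,1],[0.45,-0.4,-0.12,0,0,0.1,0.3],[0.9,-0.8,-0.12,0,0,0.18,0.3],[0.9,-0.8,-0.12,0,0,0.18,0.3],[0.9,-0.8,-0.12,0,0,0.18,0.3],[0.9,-0.8,-0.12,0,0,0.18,0.3],[0.9,-0.8,-0.12,0,0,0.18,0.3],[0.9,-0.8,-0.12,0,0,0.18,0.3]]' 40
python3 - <<'E'
from h import *
for z in(.25,.12,.022): print(z,delta(GP(z),GR))
E
```

```text
time: 1.35
eef_pos: [0.4531, -0.2239, 0.298]
tcp_rot: [0.993, -0.122, -0.0, 0.0]
contact_force: [1.3, -1.4, -0.1]
opening: 0.652
finger_force: 0.0
0.25 [-1.5220e-01 -1.2169e+00  1.1960e-01  1.0000e-04  2.0000e-04  2.0000e-04]
0.12 [-1.520e-01 -1.217e+00  4.446e-01  1.000e-04  2.000e-04  2.000e-04]
0.022 [-1.5180e-01 -1.2171e+00  6.8960e-01  1.0000e-04  2.0000e-04  2.0000e-04]
```

```bash
python3 -m handwheel '[[-0.15,-0.95,0.1,0,0,0,0.3],[-0.15,-0.95,0.1,0,0,0,0.3],[-0.15,-0.95,0.1,0,0,0,0.3],[-0.15,-0.95,0.1,0,0,0,0.3],[-0.15,-0.95,0.1,0,0,0,0.3],[-0.15,-0.95,0.1,0,0,0,0.3],[-0.15,-0.95,0.1,0,0,0,0.3],[-0.15,-0.95,0.1,0,0,0,0.3]]' >/dev/null
python3 - <<'E'
from h import *
for z in(.12,.04,.022): print(z,delta(GP(z),GR))
E
```

```text
0.12 [-4.900e-03 -2.688e-01  3.446e-01  3.000e-04  2.000e-04 -2.000e-04]
0.04 [-4.700e-03 -2.690e-01  5.446e-01  3.000e-04  2.000e-04 -2.000e-04]
0.022 [-4.700e-03 -2.690e-01  5.896e-01  3.000e-04  2.000e-04 -2.000e-04]
```

```bash
python3 -m handwheel '[[-0.005,-0.269,0.2,0,0,0,0.3],[-0.005,-0.269,0.2,0,0,0,0.3],[-0.005,-0.269,0.35,0,0,0,0.3],[-0.005,-0.269,0.45,0,0,0,0.3],[-0.005,-0.269,0.54,0,0,0,0.3],[-0.005,-0.269,0.57,0,0,0,0.3],[-0.005,-0.269,0.588,0,0,0,0.3],[-0.005,-0.269,0.588,0,0,0,0.3]]'; python3 -m handwheel '[[0,0,0,0,0,0,-0.4],[0,0,0,0,0,0,-1],[0,0,0,0,0,0,-1],[0,0,0,0,0,0,-1],[0,0,0,0,0,0,-1],[0,0,0,0,0,0,-1]]' 60
```

```text
time: 3.35
eef_pos: [0.513, 0.2638, 0.0242]
tcp_rot: [0.992, -0.123, 0.001, -0.0]
contact_force: [0.2, -0.6, 0.7]
opening: 0.647
finger_force: 0.0
time: 4.1
eef_pos: [0.5131, 0.2647, 0.0249]
tcp_rot: [0.992, -0.122, 0.001, -0.001]
contact_force: [-0.3, -1.1, 6.8]
opening: 0.308
finger_force: 62.6
```

```bash
python3 -m handwheel '[[0,0,-0.05,0,0,0,-1],[0,0,-0.15,0,0,0,-1],[0,0,-0.3,0,0,0,-1],[0,0,-0.45,0,0,0,-1],[0,0,-0.45,0,0,0,-1],[0,0,-0.45,0,0,0,-1]]'
python3 - <<'E'
from h import *
import cv2
t=eyes.read_camera("top")[:,:,::-1];s=eyes.read_camera("side")[:,:,::-1]
f=lambda im,x,y,w,h,k:cv2.resize(im[y:y+h,x:x+w],None,fx=k,fy=k,interpolation=cv2.INTER_CUBIC)
cv2.imwrite("pics/g1.png",cv2.convertScaleAbs(np.hstack([f(t,190,200,130,160,3),f(s,200,200,130,160,3)]),alpha=1.6))
E
```

```text
time: 4.85
eef_pos: [0.5111, 0.2641, 0.203]
tcp_rot: [0.992, -0.122, -0.0, 0.0]
contact_force: [0.1, 0.2, -2.0]
opening: 0.314
finger_force: 61.7
```

View pics/g1.png

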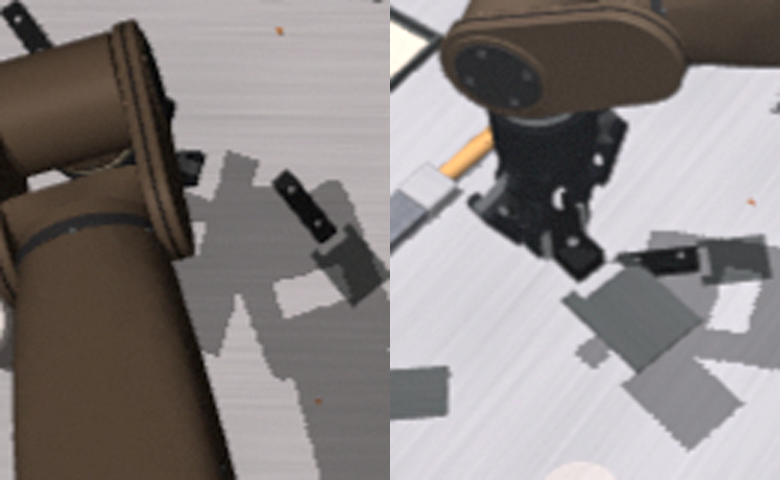

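The side view shows the scraper held level with the blade clear: far corners at crop (703,322) and (640,372), near-left corner at (563,299). I'll check the grasp offset against this.

Run:
```python
from h import *
px=(np.array([(703,322),(640,372),(563,299)],float)-[390,0]+.5)/3-.5+[200,200]
s=monitor.get_state(); Rt=R.from_quat(s["tcp_rot"]).as_matrix()
L=np.array([[85,-32,3],[85,32,3],[0,32,3]])/1e3
L2=np.array([[85,-32,3],[85,32,3],[0,32,3]])/1e3
RT=np.c_[-Rt[:,0],Rt[:,1],-Rt[:,2]]
for zoff in(.0225,):
  for l in(L,L*[1,-1,1]):
    f=lambda p,l:(l+[p[0],p[1],-zoff])@(RT@R.from_euler("z",p[2]).as_matrix()).T+s["eef_pos"]
    r=fit(f,[("side",l,px)],[.04,0,0]); print(r.x.round(4),r.fun.round(1))
# insertion poses
YAW=.115; A=rackR(YAW); M=np.array([.501,-.2337,.096])+A@[0,-.105,0]; print("mouth",M)
IR=A@np.c_[U,[0,-1,0],-N]
for d in (.2,.13,.1,0): 
    p=M+A@(U*(.04+d)+N*(.0225)); print(d,p.round(3),delta(p,IR))
```

```text
[-0.0233 -0.0831  1.295 ] [ -0.3   0.2   7.8 -37.8  -0.9   1. ]
[ 0.0424 -0.0011 -0.0043] [ 0.5 -0.4 -0.5  0.3  0.   0.1]
mouth [ 0.5130484  -0.33800645  0.096     ]
0.2 [ 0.675 -0.319  0.273] [ 0.7538  1.3141 -0.1811  0.0426  0.2321 -0.1094]
0.13 [ 0.624 -0.325  0.226] [ 0.6325  1.3597 -0.0635  0.0426  0.2321 -0.1094]
0.1 [ 0.601 -0.328  0.206] [ 0.5806  1.3793 -0.013   0.0426  0.2321 -0.1094]
0 [ 0.528 -0.336  0.139] [ 0.4074  1.4445  0.1551  0.0426  0.2321 -0.1094]
```

```bash
python3 -m handwheel '[[0.2,0.1,-0.2,0,0,0,-1],[0.4,0.3,-0.4,0,0,0,-1],[0.5,0.55,-0.42,0,0,0,-1],[0.5,0.55,-0.42,0,0,0,-1],[0.6,0.7,-0.42,0.015,0.08,-0.04,-1],[0.75,0.95,-0.42,0.03,0.16,-0.08,-1],[0.75,0.95,-0.42,0.0426,0.2321,-0.1094,-1],[0.75,0.95,-0.42,0.0426,0.2321,-0.1094,-1],[0.75,0.95,-0.42,0.0426,0.2321,-0.1094,-1],[0.75,0.95,-0.42,0.0426,0.2321,-0.1094,-1],[0.75,0.95,-0.42,0.0426,0.2321,-0.1094,-1]]'
cat >> h.py <<'E'
YAW=.115; A=rackR(YAW); M=np.array([.501,-.2337,.096])+A@[0,-.105,0]
IR=A@np.c_[U,[0,-1,0],-N]
IP=lambda d,n=0:M+A@(U*(.0415+d)+N*(.0225+n))
E
python3 - <<'E'
from h import *
p=IP(.13);print("hover",delta(IP(.13)+[0,0,.09],IR))
for d in(.13,.1): print(d,IP(d).round(3),delta(IP(d),IR))
E
```

```text
time: 6.32
eef_pos: [0.7099, -0.1769, 0.3684]
tcp_rot: [0.932, 0.053, 0.358, -0.022]
contact_force: [0.1, 0.7, -0.5]
opening: 0.311
finger_force: 61.7
hover [-2.732e-01  3.441e-01 -7.640e-02 -9.000e-04 -1.000e-04 -8.000e-04]
0.13 [ 0.625 -0.325  0.227] [-4.238e-01  3.450e-01  9.080e-02 -9.000e-04 -1.000e-04 -8.000e-04]
0.1 [ 0.603 -0.328  0.207] [-4.988e-01  3.451e-01  9.080e-02 -9.000e-04 -1.000e-04 -8.000e-04]
```

```bash
python3 -m handwheel '[[0,0.345,0,0,0,0,-1],[0,0.345,0,0,0,0,-1],[0,0.345,0,0,0,0,-1],[-0.2,0.345,0,0,0,0,-1],[-0.3,0.345,0.09,0,0,0,-1],[-0.424,0.345,0.091,0,0,0,-1],[-0.49,0.345,0.091,0,0,0,-1],[-0.49,0.345,0.091,0,0,0,-1],[-0.49,0.345,0.091,0,0,0,-1]]'
python3 - <<'E'
from h import *
import cv2
print(delta(IP(.1),IR))
t=eyes.read_camera("top")[:,:,::-1];s=eyes.read_camera("side")[:,:,::-1]
f=lambda im,x,y,w,h,k:cv2.resize(im[y:y+h,x:x+w],None,fx=k,fy=k,interpolation=cv2.INTER_CUBIC)
sc=np.hstack([f(t,420,215,85,110,4.5),f(s,335,110,90,110,4.5)])
cv2.imwrite("pics/g2.png",cv2.convertScaleAbs(sc,alpha=1.7))
E
```

```text
time: 7.45
eef_pos: [0.6079, -0.3275, 0.2142]
tcp_rot: [0.931, 0.054, 0.361, -0.021]
contact_force: [-0.3, 0.1, -1.4]
opening: 0.308
finger_force: 61.6
[-0.0213 -0.001   0.0036 -0.0001 -0.002   0.0005]
```

View pics/g2.png

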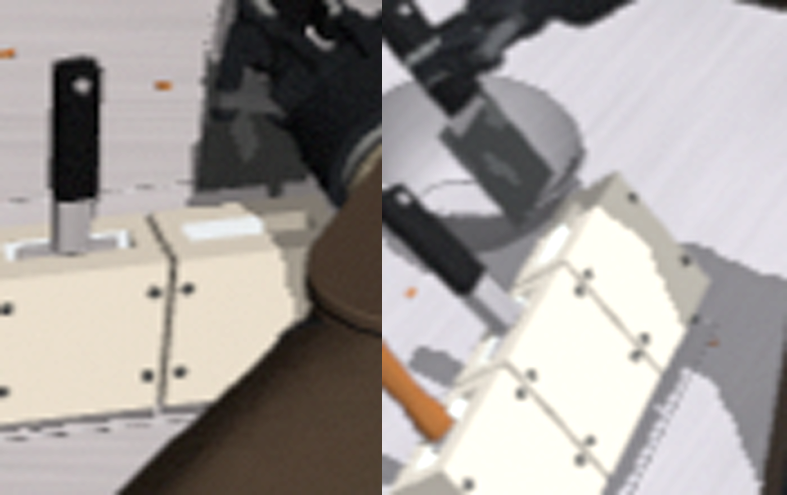

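The side crop shows the blade lined up above the empty slot: tip corners at about (515,222) and (558,183), shoulder corners at (440,137) and (486,88). The slot mouth lip is below it. I'll compare these with the model's prediction, in the same image as the rack.

Run:
```python
from h import *
import cv2
s=monitor.get_state(); Rt=R.from_quat(s["tcp_rot"]).as_matrix(); RS=np.c_[-Rt[:,0],Rt[:,1],-Rt[:,2]]
L=np.array([[85,32,3],[85,-32,3],[0,32,3],[0,-32,3]])/1e3+[.0415,0,-.0225]
W=L@RS.T+s["eef_pos"]; c=lambda p:((p-[335,110]+.5)*4.5-.5+[382,0]).round(0)
print("blade pred",c(proj("side",W)).tolist())
e=np.array([M+A@(N*n/1e3+[0,y/1e3,0]) for n in(28,10,-7) for y in(37,-37)])
print("mouth pred",c(proj("side",e)).tolist())
print("top edge ends",c(proj("side",np.array([M+A@(N*.028+[0,y,0]) for y in(.05,-.05)]))).tolist())
im=cv2.imread("pics/g2.png")
for q in c(proj("side",W)): cv2.circle(im,tuple(map(int,q)),3,(0,0,255),1)
for q in c(proj("side",e)): cv2.circle(im,tuple(map(int,q)),3,(255,0,0),1)
cv2.imwrite("pics/g3.png",cv2.resize(im[60:330,382:],None,fx=1.9,fy=1.9))
```

```text
blade pred [[561.0, 173.0], [526.0, 229.0], [483.0, 80.0], [445.0, 134.0]]
mouth pred [[571.0, 247.0], [610.0, 182.0], [552.0, 257.0], [591.0, 192.0], [534.0, 266.0], [573.0, 201.0]]
top edge ends [[564.0, 259.0], [616.0, 171.0]]
```

View pics/g3.png

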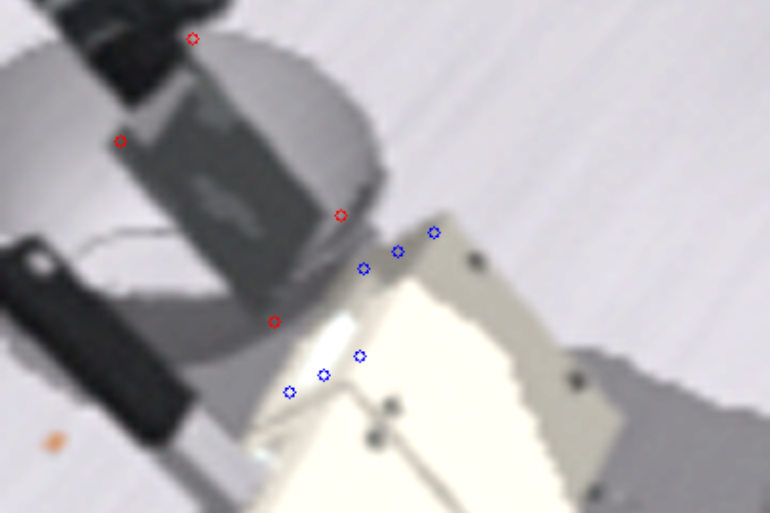

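The rack prediction matches the image, but the blade sits about 1 px low and left of its prediction, so I'll bias it about 1 mm upward and insert slowly.

```bash
python3 -m handwheel '[[-0.01,-0.001,-0.003,0,-0.002,0,-1],[-0.03,-0.001,-0.003,0,-0.002,0,-1],[-0.05,-0.001,-0.003,0,-0.002,0,-1],[-0.07,-0.001,-0.003,0,-0.002,0,-1],[-0.085,-0.001,-0.003,0,-0.002,0,-1],[-0.1,-0.001,-0.003,0,-0.002,0,-1],[-0.1,-0.001,-0.003,0,-0.002,0,-1]]';python3 - <<'E'
from h import *
s=monitor.get_state();Rt=R.from_quat(s["tcp_rot"]).as_matrix();print(delta(IP(0),IR),"F tool",(Rt.T@s["contact_force"]).round(1),s["wrist_torque"].round(2))
E
```

```text
time: 8.43
eef_pos: [0.5757, -0.3311, 0.1857]
tcp_rot: [0.932, 0.053, 0.357, -0.021]
contact_force: [-0.2, 0.4, -1.7]
opening: 0.307
finger_force: 61.6
[-0.1634 -0.0007  0.0054 -0.0003  0.0007 -0.0005] F tool [-1.3 -0.4  1.1] [-0.07  0.46  0.01]
```

```bash
python3 -m handwheel '[[-0.02,0,0,0,0,0,-1],[-0.04,0,0,0,0,0,-1],[-0.06,0,0,0,0,0,-1],[-0.08,0,0,0,0,0,-1],[-0.1,0,0,0,0,0,-1],[-0.12,0,0,0,0,0,-1],[-0.135,0,0,0,0,0,-1],[-0.135,0,0,0,0,0,-1]]';python3 - <<'E'
from h import *
s=monitor.get_state();Rt=R.from_quat(s["tcp_rot"]).as_matrix();print(delta(IP(0),IR),"F tool",(Rt.T@s["contact_force"]).round(1),s["wrist_torque"].round(2))
E
```

```text
time: 9.43
eef_pos: [0.5358, -0.3357, 0.1497]
tcp_rot: [0.932, 0.053, 0.357, -0.021]
contact_force: [-0.2, -0.3, -1.0]
opening: 0.312
finger_force: 61.6
[-0.0285 -0.0006  0.0053 -0.0003  0.0007 -0.0005] F tool [-0.9  0.2  0.6] [-0.04  0.39 -0.  ]
```

Tip is about 74 mm in with no contact force. I'll press on slowly until the shoulder meets the block.

```bash
python3 -m handwheel '[[-0.008,0,0,0,0,0,-1],[-0.015,0,0,0,0,0,-1],[-0.02,0,0,0,0,0,-1],[-0.024,0,0,0,0,0,-1],[-0.028,0,0,0,0,0,-1],[-0.028,0,0,0,0,0,-1]]';python3 - <<'E'
from h import *
s=monitor.get_state();Rt=R.from_quat(s["tcp_rot"]).as_matrix();print(delta(IP(0),IR),"F tool",(Rt.T@s["contact_force"]).round(1),s["wrist_torque"].round(2))
E
```

```text
time: 10.18
eef_pos: [0.5279, -0.3367, 0.1426]
tcp_rot: [0.932, 0.053, 0.357, -0.021]
contact_force: [0.0, 0.1, -2.0]
opening: 0.313
finger_force: 61.6
[-0.0019 -0.0009  0.0055 -0.0002  0.0006 -0.0003] F tool [-1.3 -0.1  1.5] [-0.07  0.46 -0.01]
```

```bash
python3 -m handwheel '[[-0.003,0,0,0,0,0,-1],[-0.006,0,0,0,0,0,-1],[-0.008,0,0,0,0,0,-1],[-0.01,0,0,0,0,0,-1],[-0.01,0,0,0,0,0,-1]]';python3 - <<'E'
from h import *
s=monitor.get_state();Rt=R.from_quat(s["tcp_rot"]).as_matrix();print(delta(IP(0),IR),"F tool",(Rt.T@s["contact_force"]).round(1),s["wrist_torque"].round(2))
E
```

```text
time: 10.8
eef_pos: [0.5255, -0.337, 0.1407]
tcp_rot: [0.932, 0.054, 0.358, -0.021]
contact_force: [2.9, 1.6, -0.1]
opening: 0.31
finger_force: 61.6
[ 0.0057 -0.001   0.0059 -0.0003  0.0001 -0.0002] F tool [ 2.3 -1.2  2.1] [ 0.1  -0.12  0.07]
```

```bash
python3 -m handwheel '[[-0.002,0,0,0,0,0,-1],[-0.004,0,0,0,0,0,-1],[-0.006,0,0,0,0,0,-1],[-0.006,0,0,0,0,0,-1]]';python3 - <<'E'
from h import *
import cv2
s=monitor.get_state();Rt=R.from_quat(s["tcp_rot"]).as_matrix();print(delta(IP(0),IR),"F tool",(Rt.T@s["contact_force"]).round(1),s["wrist_torque"].round(2))
E
```

```text
time: 11.3
eef_pos: [0.5253, -0.337, 0.1409]
tcp_rot: [0.931, 0.053, 0.359, -0.021]
contact_force: [9.5, 3.3, 1.6]
opening: 0.308
finger_force: 61.1
[ 0.0059 -0.001   0.0066 -0.0004 -0.0012 -0.0003] F tool [ 8.4 -2.2  5.4] [ 0.37 -1.1   0.14]
```

Travel stops and axial force rises at the expected home depth, so the shoulder is seated. Now ease it down 1.5 mm, open part way and look.

```bash
python3 -m handwheel '[[0,0,0.004,0,0,0,-1],[0,0,0.004,0,0,0,-1],[0,0,0.004,0,0,0,-0.2],[0,0,0.004,0,0,0,0.1],[0,0,0.004,0,0,0,0.3],[0,0,0.004,0,0,0,0.3]]';python3 -m handwheel '[[0,0,-0.02,0,0,0,0.3],[0,0,-0.06,0,0,0,0.3],[0,0,-0.14,0,0,0,0.3],[0,0,-0.26,0,0,0,0.3],[0,0,-0.38,0,0,0,0.3],[0,0,-0.38,0,0,0,0.3],[0,0,-0.38,0,0,0,0.3]]'
python3 - <<'E'
from h import *
import cv2
t=eyes.read_camera("top")[:,:,::-1];s=eyes.read_camera("side")[:,:,::-1]
f=lambda im,x,y,w,h,k:cv2.resize(im[y:y+h,x:x+w],None,fx=k,fy=k,interpolation=cv2.INTER_CUBIC)
cv2.imwrite("pics/r1.png",cv2.convertScaleAbs(np.hstack([f(t,362,200,100,130,4),f(s,320,100,100,130,4)]),alpha=1.7))
E
```

```text
time: 12.05
eef_pos: [0.5239, -0.3371, 0.1368]
tcp_rot: [0.932, 0.053, 0.357, -0.021]
contact_force: [-0.2, 0.1, -0.6]
opening: 0.649
finger_force: 0.0
time: 12.92
eef_pos: [0.423, -0.3487, 0.2503]
tcp_rot: [0.932, 0.053, 0.357, -0.021]
contact_force: [-0.1, -0.7, -0.4]
opening: 0.647
finger_force: 0.0
```

View pics/r1.png

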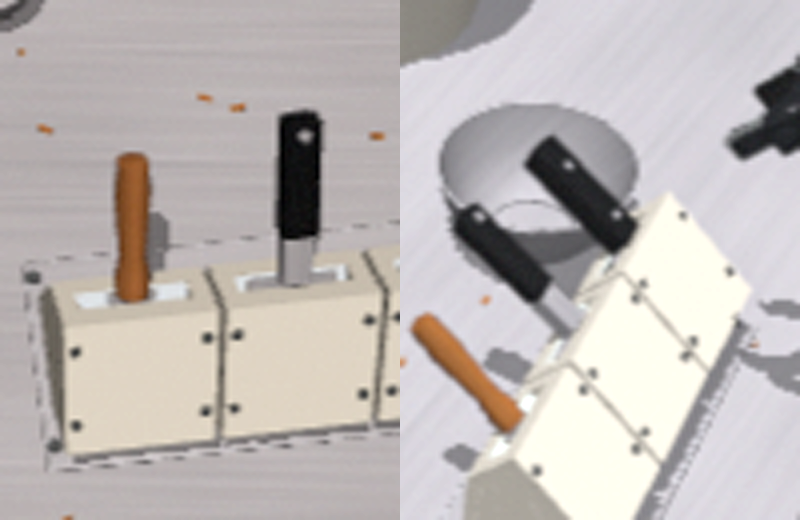

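The side view shows the scraper racked, its handle running up to the mouth face at crop (635,245). The turner and palette knife haven't moved. I'll check for a gap at the shoulder from the top.

Run:
```python
from h import *
import cv2
t=eyes.read_camera("top")[:,:,::-1];s=eyes.read_camera("side")[:,:,::-1]
f=lambda im,x,y,w,h,k:cv2.resize(im[y:y+h,x:x+w],None,fx=k,fy=k,interpolation=cv2.INTER_CUBIC)
a=f(t,445,215,55,70,7);b=f(s,445-100,125,55,70,7)
def mark(im,n,ox,oy):
    # predicted handle corners when home, underside on lower wall
    for x,z in((0,22),(100,22)):
        for y in(14,-14):
            q=(proj(n,M+A@(U*x/1e3+N*(z-3)/1e3+[0,y/1e3,0]))[0]-[ox,oy]+.5)*7-.5
            cv2.circle(im,tuple(map(int,q)),3,(0,0,255),1)
a=cv2.convertScaleAbs(a,alpha=1.8);b=cv2.convertScaleAbs(b,alpha=1.8);mark(a,"top",445,215);mark(b,"side",345,125)
cv2.imwrite("pics/r2.png",np.hstack([a,b]))
```

```text
(no output)
```

View pics/r2.png

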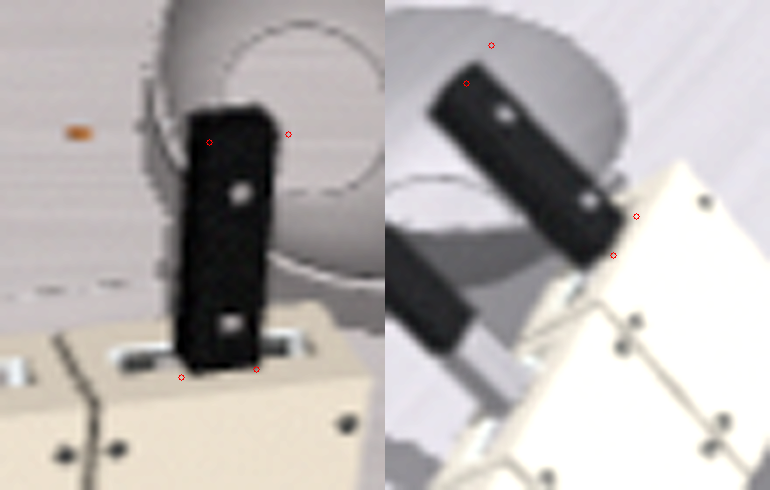

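The shoulder is at the predicted home position (top crop 181–256, 370). The handle has drooped about 4° within the slot's play, which may have opened a gap of around 1 mm. I'll nudge the handle end with closed fingers to make sure it's fully home.

Run:
```python
from h import *
for d,n in((.0935,.1),(.0935,-.003),(.0735,-.003)): print(IP(d,n).round(3),delta(IP(d,n),IR))
```

```text
[ 0.531 -0.336  0.277] [ 0.2494  0.0009  0.1276 -0.0011  0.0009 -0.0006]
[ 0.6   -0.328  0.201] [ 0.2501  0.0017  0.3851 -0.0011  0.0009 -0.0006]
[ 0.585 -0.33   0.187] [ 0.2001  0.0018  0.3852 -0.0011  0.0009 -0.0006]
```

```bash
python3 -m handwheel '[[0.1,0,0,0,0,0,-1],[0.25,0.001,0,0,0,0,-1],[0.25,0.001,0.1,0,0,0,-1],[0.25,0.001,0.2,0,0,0,-1],[0.25,0.001,0.3,0,0,0,-1],[0.25,0.001,0.36,0,0,0,-1],[0.25,0.001,0.395,0,0,0,-1],[0.235,0.001,0.395,0,0,0,-1],[0.22,0.001,0.395,0,0,0,-1],[0.215,0.001,0.395,0,0,0,-1],[0.21,0.001,0.395,0,0,0,-1],[0.21,0.001,0.395,0,0,0,-1]]';python3 -m handwheel '[[-0.003,0,0,0,0,0,-1],[-0.006,0,0,0,0,0,-1],[-0.009,0,0,0,0,0,-1],[-0.012,0,0,0,0,0,-1],[-0.012,0,0,0,0,0,-1]]'
```

```text
time: 14.62
eef_pos: [0.5902, -0.3302, 0.1893]
tcp_rot: [0.932, 0.053, 0.357, -0.021]
contact_force: [0.7, 0.0, 1.4]
opening: -0.003
finger_force: 0.0
time: 15.25
eef_pos: [0.5868, -0.3303, 0.1855]
tcp_rot: [0.932, 0.053, 0.357, -0.021]
contact_force: [-0.3, 0.2, 0.3]
opening: -0.001
finger_force: 0.0
```

```bash
python3 -m handwheel '[[-0.003,0,0,0,0,0,-1],[-0.006,0,0,0,0,0,-1],[-0.009,0,0,0,0,0,-1],[-0.012,0,0,0,0,0,-1],[-0.012,0,0,0,0,0,-1]]';python3 -m handwheel '[[-0.003,0,0,0,0,0,-1],[-0.006,0,0,0,0,0,-1],[-0.009,0,0,0,0,0,-1],[-0.009,0,0,0,0,0,-1]]'
```

```text
time: 15.88
eef_pos: [0.5833, -0.3308, 0.1824]
tcp_rot: [0.932, 0.053, 0.357, -0.021]
contact_force: [-0.1, 0.6, 0.1]
opening: 0.002
finger_force: 0.0
time: 16.38
eef_pos: [0.5824, -0.3314, 0.1828]
tcp_rot: [0.931, 0.053, 0.359, -0.02]
contact_force: [6.2, 2.4, 4.2]
opening: 0.004
finger_force: 3.8
```

```bash
python3 -m handwheel '[[-0.004,0,0,0,0,0,-1],[-0.008,0,0,0,0,0,-1],[-0.008,0,0,0,0,0,-1]]'
python3 - <<'E'
from h import *
print(((monitor.get_state()["eef_pos"]-M)@A@np.c_[U,N]).round(4))
E
python3 -m handwheel '[[0.04,0,0,0,0,0,-1],[0.08,0,0,0,0,0,-1],[0.08,0,-0.1,0,0,0,-1],[0.08,0,-0.25,0,0,0,-1],[0.08,0,-0.4,0,0,0,-1],[0.0,0,-0.5,0,0,0,-1],[0.0,0,-0.5,0,0,0,-1]]'
python3 - <<'E'
from h import *
import cv2
f=lambda im,x,y,w,h,k:cv2.resize(im[y:y+h,x:x+w],None,fx=k,fy=k,interpolation=cv2.INTER_CUBIC)
t=eyes.read_camera("top")[:,:,::-1];s=eyes.read_camera("side")[:,:,::-1]
cv2.imwrite("pics/r3.png",cv2.convertScaleAbs(np.hstack([f(t,360,190,150,140,3),f(s,310,105,105,140,3)]),alpha=1.7))
E
```

```text
time: 16.75
eef_pos: [0.5817, -0.3319, 0.1833]
tcp_rot: [0.931, 0.053, 0.361, -0.02]
contact_force: [10.8, 2.9, 7.5]
opening: -0.002
finger_force: 6.5
[0.1096 0.0187]
time: 17.62
eef_pos: [0.4434, -0.348, 0.3276]
tcp_rot: [0.933, 0.052, 0.357, -0.019]
contact_force: [-0.1, 0.1, 0.3]
opening: -0.001
finger_force: 0.0
```

View pics/r3.png

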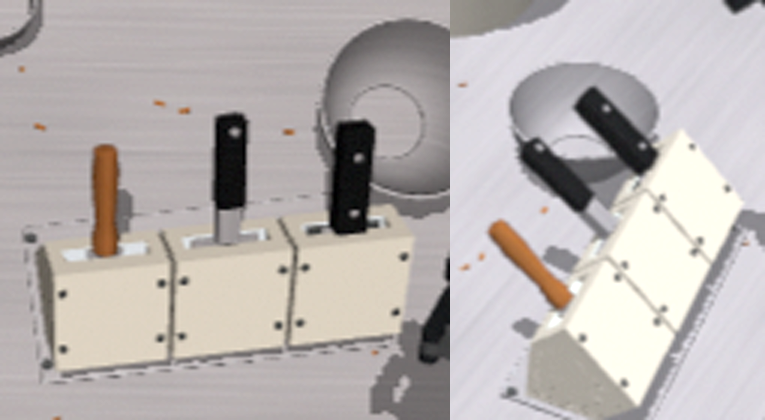

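The scraper is fully home in the right-hand slot (handle at top crop (350,178)), its neighbours and the bowl haven't moved, and the gripper is clear. Handing in.

```bash
python3 -c "
from plant import ctrl
print(ctrl.sign_off())"
```

```text
the job is handed in; nothing more can be done
None
```

The largest scraper is in the empty rack slot, pushed home until it stopped against the block and let go. The handle droops about 4° in the slot's play. In the final pictures the two racked tools and the bowl are where they were, and the job was handed in at about 18 s; no verdict came back.

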